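Push the stuck filter plug out of the dust-extractor pipe

TASK

Take the push rod out of its holder and use it to push the stuck orange filter plug right through the clear pipe, from the end without the tray, so that it drops into the blue catch tray; push with the rod only and do not touch the plug with the gripper. Held by the shaft it will not reach far enough, so you will have to put it down and take it again by its blue handle. Finish with the rod lying on the perforated metal mat, let go, and leave the red bottle, the amber jar and the yellow buffer block where they stand.

Things in the scene. Friction and masses are not known exactly. Their poses are not given: they have to be found in the camera images.
- pipe: Fixed stand holding a level clear pipe, 130 mm long, bore 30 mm, outside 38 mm, axis 75 mm above the table. Origin on the table below the pipe's mouth (the end to push from); x runs along the bore from mouth to outlet above the tray, z up. White cheeks, 50 mm over all, 91 mm high, start 12 mm past the mouth. The 70 mm wide foot does not reach in front of the mouth.
- pipe_mouth (a point): Centre of the pipe's open mouth, on the bore axis, 75 mm above the table; x points into the bore, z up. 85 mm past the mouth an aluminium bridge (70 mm wide, 110 mm high) carries a sprung pin (knob up to 125 mm high) that presses on the plug from above with about 4 N. With no plug below, its round tip hangs to 9.5 mm above the bore axis and yields upwards.
- pipe_outlet (a point): Centre of the pipe's outlet, 130 mm along the bore from the mouth, above the tray; x along the bore, out.
- tray: Blue open catch tray fixed to the stand below and beyond the outlet: 130 mm along the bore, 120 mm wide, walls 36 mm high and 4 mm thick. Origin under its centre on the table, 189 mm along x from the mouth, axes as the pipe's.
- plug_mid (a point): Centre of the stuck filter plug: orange cylinder with a black band, 26 mm in diameter, 50 mm long, about 80 g, lying in the bore (x is its axis). It starts with its centre 65 to 95 mm past the mouth. About 4 to 7 N of push moves it; it slides easily once past the sprung pin.
- holder: Fixed white holder: a level square socket, closed but for its mouth, in which the rod's handle is parked. Origin on the table below the mouth; x points level out of it, the way the rod is drawn. Socket inside 30 mm wide, 28 to 55 mm above the table, 95 mm deep; outside 42 mm wide, 61 mm high; its 4 mm foot plate is 90 mm wide and reaches 15 mm in front of the mouth.
- rod_mid (a point): Middle of the push rod, on its axis: 200 mm long, about 140 g, x towards the head. White round head 20 mm in diameter, 20 mm long; steel shaft 12 mm in diameter, 100 mm long; square blue handle 20 x 20 x 80 mm. Parked level, axis 38 mm up, with the handle inside the holder; head and shaft free. It balances about 36 mm behind this point. Lying flat, its axis is 10 mm above what it lies on.
- rod_tip (a point): Centre of the flat end of the rod's pushing head, 100 mm along x from the rod's middle.
- rod_handle (a point): Centre of the rod's square blue handle, 60 mm back from the rod's middle.
- mat_top (a point): Centre of the top of the fixed perforated metal mat, 160 mm along its x, 280 mm along its y, 2 mm thick, top 2 mm above the table.
- polish: Bystander: closed red bottle, 34 mm in diameter, 75 mm high, standing; origin at the centre of its base.
- jar: Bystander: closed amber jar, 60 mm in diameter, 50 mm high, standing; origin at the centre of its base.
- buffer: Bystander: yellow buffer block 95 x 26 x 26 mm, lying along its x; origin at the centre of its underside.
Not all that is in view belongs to the job. Leave any purple look-alike of the part that bears rod_mid alone.

How it is judged:
By the outcome, as a careful person would: the job done as asked, in the order asked, and still so for the second after the job is handed in, with the robot touching nothing.
It also fails if it takes over 58 s, if anything falls off the work surface, if the arm or the gripper's body presses on something with over 40 N, if the wrist force passes 120 N, or if a joint passes its speed limit or range.

ROBOT

A 6-joint arm with a two-finger parallel gripper is mounted at the origin on the work surface. World frame = base frame: x ahead of the robot, y to its left, z up, the work surface at z = 0. Lengths are in mm, angles in rad, forces in N, time in s.
With the tool pointing down it reaches from about 300 to 775 mm from the base axis. Payload 14.6 kg.
Tool frame: the origin (TCP) lies on the centre line of the jaws, within the pads' length; the fingertips stand manip.tcp_to_tips ahead of it and the grasp point (between the pads) lies 5 mm behind it (manip.tcp_to_tips is the distance from the TCP to the fingertips, in mm); z points along the fingers, y is the direction in which the jaws open and shut (so a half turn about z gives the same grasp; the last joint's range is limited). The gripper opens to 94 mm and grips with 3 to 60 N. Pads are 16 mm wide; open, the fingers measure 119 mm over their backs; the gripper's body (75 mm by 177 mm) begins 78 mm behind the grasp point.
Start: joints at [-1.329, 0.3, 1.521, -0, 1.321, -0.067], TCP at [167.147, -523.977, 219.446] pointing down, gripper open.
Joint ranges: [-3.03, 3.03], [-0.79, 2.21], [0.23, 2.52], [-1.04, 4.18], [0, 3.07], [-2.55, 2.55]. Speed limits (rad/s): [2.22, 2.22, 2.57, 3.14, 3.14, 3.14].

INTERFACE

Orientations are given as [roll, pitch, yaw] about the fixed x, y, z axes, in that order (R = Rz(yaw) Ry(pitch) Rx(roll)).
In Python, from cell import manip, optics, workorder gives the robot as it stands. The module is installed in compiled form; this text tells all that it offers.
- The arm moves only by the tool jog_arm, never from a script. Its argument "deltas" is text: rows parted by semicolons, each of 5 numbers parted by spaces: the shift along the tool's x, y, z in mm, then the turn about the tool's z in rad, then the finger opening in mm, from 0 to 94. In form: tx ty tz twist grip; .... A call has exactly 10 rows; each row is the pose to reach, as a shift and turn from the pose commanded when the call began, along the tool's axes at that moment; what a row does not reach only later rows make up. A row lasts 1/8 s, in which the tool goes at most 62.5 mm and 10.7 degrees, less where a joint would pass 70% of its speed; a pose out of reach is approached as far as the arm can. A call with a gripper value outside its range is refused whole. The fingers move at their own pace and stop on an object; "squeeze" is the grip in N (left out, the last holds). Time passes only in rows, so rows that repeat a pose let the fingers close, or fill a call up. It gives the time, the measured TCP pose, the force and the opening at its end, in the units of the state.
- manip.read_state(): the state, without advancing time (a new reading comes with each control period).
- optics.camera(name): name is "side" or "top" or "wrist"; returns (picture, depth): 384x512x3 uint8, red, green, blue; 384x512 float32, mm along the optical axis (not along the pixel's ray), 0 where there is no reading.
- optics.get_calibration(name): a dict with "intrinsics" (3x3 intrinsics, pixels), "R" (3x3) and "t" (3): a world point X has camera coordinates R X + t; the wrist camera has in their place "hand_eye" (4x4, takes a point from camera to tool coordinates, whose origin is the TCP and whose axes are the flange's). Camera axes: x right, y down, z forward; pixel columns grow to the right and rows downward; lengths in mm; the calibration is good to about 2 mm. The wrist camera is an equidistant fisheye: a pixel r from the principal point sees the ray r / f radians off the axis. A picture is of the moment at which its call begins: read the wrist's pose just before it. get_calibration takes no time and is no camera call.
- workorder.sign_off(): hands the job in, once; it reports no verdict.
The state is a dict: "clock": time; "joints": joint angles; "qd": joint speeds; "effort": joint torques, N m; "eef_pos": TCP position; "eef_rot": TCP orientation; "wrist_force": force on the tool from outside, world axes, zero at the start; "moment": the same for the moment, N m; "finger_gap": finger opening in mm.
Only numpy, scipy, OpenCV 4.12 (cv2) and the standard library are available. Lean on these libraries where they do the work, as an engineer would, in place of code of your own. Each camera call takes 0.05 s, during which the arm holds its last target.

## Working session

There is one attempt and no reset: what is moved stays moved. The work goes in short steps, Python scripts to look and compute and a tool call to move; the robot and the scene stay as the last step left them, time stands still between calls to the robot, and variables do not carry over. Pictures are saved under pics/ and viewed, and the job is handed in when it is done.

Besides the shell and the picture viewer there is one more tool, called after "Request:" as name(argument=value, ...) on one line, values as JSON. jog_arm: Moves the arm, as the interface text tells. Its arguments: {"type":"object","properties":{"deltas":{"type":"string"},"squeeze":{"type":"number"}},"required":["deltas"]}

```bash
mkdir -p pics; python3 - <<'E'
from cell import manip, optics, workorder
import cv2,numpy as np
np.set_printoptions(precision=4,suppress=True)
print(manip.read_state(), manip.tcp_to_tips)
for n in ["side","top","wrist"]:
    c=optics.get_calibration(n); print(n,c)
    p,d=optics.camera(n); cv2.imwrite(f"pics/{n}0.png",p[:,:,::-1]); np.save(f"pics/{n}0.npy",d)
E
```

```text
{'clock': 0.0, 'joints': array([-1.3286,  0.3004,  1.5216,  0.    ,  1.3207, -0.0666]), 'qd': array([-0.0016, -0.0005, -0.0014,  0.0008, -0.0003, -0.0008]), 'effort': array([ -0.0014, -53.1808, -35.2735,   0.0708,   0.0245,  -0.0001]), 'eef_pos': array([ 167.0874, -523.7382,  218.8909]), 'eef_rot': array([-3.1404, -0.0001,  0.3088]), 'wrist_force': array([0.4677, 0.4077, 0.2194]), 'moment': array([-0.0197,  0.014 ,  0.0003]), 'finger_gap': 94.00283114268488} 14.0
side {'intrinsics': array([[348.9683,   0.    , 249.1699],
       [  0.    , 348.9683, 192.5946],
       [  0.    ,   0.    ,   1.    ]]), 'R': array([[-0.9829, -0.1842, -0.0072],
       [-0.0846,  0.4852, -0.8703],
       [ 0.1638, -0.8548, -0.4925]]), 't': array([572.6502, 149.8808, 698.5254])}
top {'intrinsics': array([[475.2093,   0.    , 258.9098],
       [  0.    , 475.2093, 190.182 ],
       [  0.    ,   0.    ,   1.    ]]), 'R': array([[ 0.0475, -0.9989,  0.0002],
       [-0.9692, -0.0461, -0.2417],
       [ 0.2415,  0.0113, -0.9703]]), 't': array([ -54.6397,  595.2236, 1008.3816])}
wrist {'intrinsics': array([[297.3186,   0.    , 257.4807],
       [  0.    , 297.3186, 189.5819],
       [  0.    ,   0.    ,   1.    ]]), 'hand_eye': array([[   0.0002,   -0.9715,   -0.2372,   67.7162],
       [   1.    ,    0.0001,    0.0004,    0.9819],
       [  -0.0003,   -0.2372,    0.9715, -166.4492],
       [   0.    ,    0.    ,    0.    ,    1.    ]])}
```

View pics/top0.png

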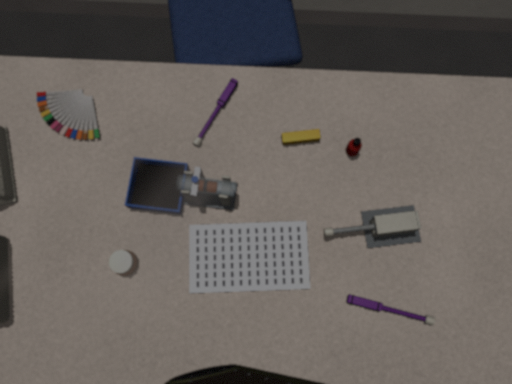

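View pics/side0.png

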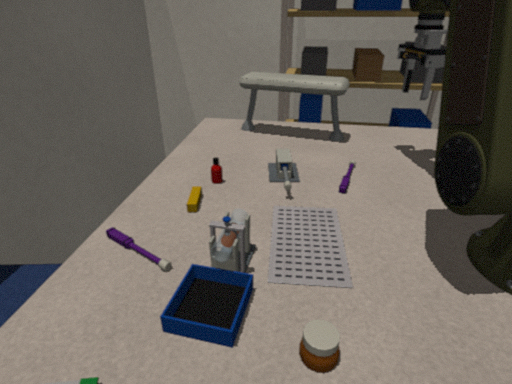

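View pics/wrist0.png

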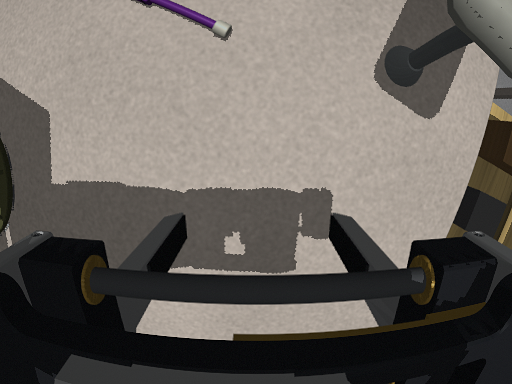

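```bash
python3 - <<'E'
import cv2
p=cv2.imread("pics/top0.png")
a=cv2.resize(p[140:225,115:255],None,fx=5.6,fy=5.6,interpolation=cv2.INTER_CUBIC);cv2.imwrite("pics/c1.png",a)
a=cv2.resize(p[190:260,310:440],None,fx=6,fy=6,interpolation=cv2.INTER_CUBIC);cv2.imwrite("pics/c2.png",a)
E
```

```text
(no output)
```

View pics/c1.png

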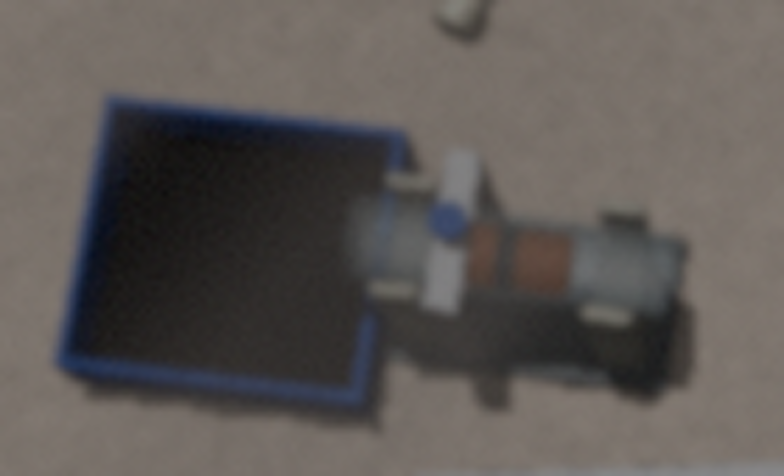

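View pics/c2.png

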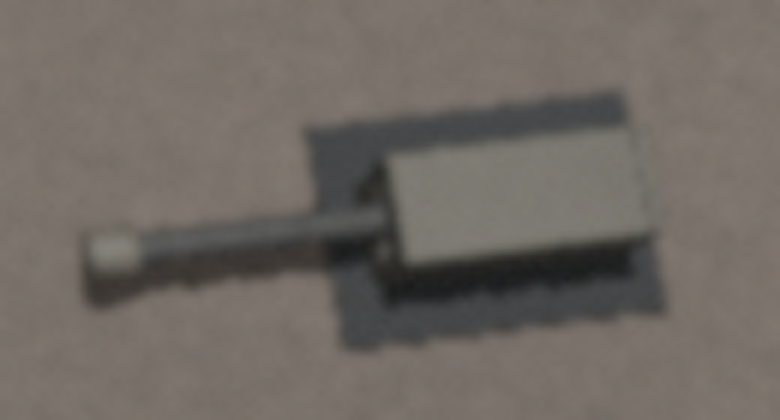

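```bash
cat > h.py <<'E'
import numpy as np
from cell import optics
def ray(n,u,v,z):
    c=optics.get_calibration(n);K=c["intrinsics"];R=np.array(c["R"]);t=np.array(c["t"])
    d=R.T@np.linalg.inv(K)@np.array([u,v,1.]);o=-R.T@t
    return o+d*(z-o[2])/d[2]
def wray(eef,R,u,v,z):
    c=optics.get_calibration("wrist");K=c["intrinsics"];H=c["hand_eye"]
    x,y=(u-K[0,2]),(v-K[1,2]);r=np.hypot(x,y);th=r/K[0,0]
    d=np.array([x/r*np.sin(th),y/r*np.sin(th),np.cos(th)]) if r>0 else np.array([0,0,1.])
    o=eef+R@H[:3,3];d=R@H[:3,:3]@d
    return o+d*(z-o[2])/d[2]
def topx(X,n="top"):
    c=optics.get_calibration(n);p=c["intrinsics"]@(np.array(c["R"])@X+c["t"]);return p[:2]/p[2]
E
python3 - <<'E'
from h import *
np.set_printoptions(precision=1,suppress=True)
def c1(u,v,z):return ray("top",115+u/5.6,140+v/5.6,z)
def c2(u,v,z):return ray("top",310+u/6,190+v/6,z)
T=[c1(*p,36) for p in [(106,95),(410,133),(360,403),(60,365)]]
print("tray",T,np.mean(T,0))
for i in range(4):print(np.linalg.norm(T[i]-T[i-1]))
a=(T[3]-T[2]);b=(T[0]-T[1]);print("dirs",[np.degrees(np.arctan2(q[1],q[0])) for q in (a,b,T[0]-T[3],T[1]-T[2])])
print("cheeks",[c1(*p,91) for p in [(388,182),(430,182),(370,288),(415,288),(600,216),(645,216),(583,316),(630,316)]])
print("bridge",[c1(*p,110) for p in [(448,150),(480,150),(422,310),(458,310)]])
print("knob",c1(448,218,125))
print("plug",c1(468,250,88),c1(572,262,88), "mouth",c1(680,272,80))
print("rodhead",c2(88,252,38),"shaft",c2(150,245,38),c2(385,222,38))
H=[c2(*p,61) for p in [(385,155),(632,128),(655,232),(403,268)]];print("hold",H,np.mean(H,0))
print([np.linalg.norm(H[i]-H[i-1]) for i in range(4)])
F=[c2(*p,2) for p in [(305,130),(622,92),(665,310),(345,350)]];print("foot",F,np.mean(F,0))
for q in (H[0]-H[1],H[3]-H[2],F[0]-F[1],F[3]-F[2],c2(88,252,38)-c2(385,222,38)):print(np.degrees(np.arctan2(q[1],q[0])))
print("mat",[ray("top",*p,2) for p in [(189,225),(307,222),(309,290),(189,292)]])
print("byst",ray("top",301,137,20),ray("top",353,150,30),ray("top",121,261,50))
E
```

```text
tray [array([674.1, 277.4,  36. ]), array([663.3, 145.9,  36. ]), array([545.3, 156.9,  36. ]), array([555.5, 283.4,  36. ])] [609.6 215.9  36. ]
118.7765264926905
131.86004787907078
118.52756583057445
126.90234013838605
dirs [np.float64(85.40876341294016), np.float64(85.31833922117283), np.float64(-2.9229504259447117), np.float64(-5.316159733239188)]
cheeks [array([625.8, 143.7,  91. ]), array([626.6, 126.8,  91. ]), array([581.5, 147.2,  91. ]), array([582.4, 129.2,  91. ]), array([615.6,  57.4,  91. ]), array([616.5,  39.4,  91. ]), array([574.1,  61.5,  91. ]), array([575. ,  42.8,  91. ])]
bridge [array([634.7, 117.7, 110. ]), array([635.3, 105. , 110. ]), array([569.1, 122.7, 110. ]), array([569.8, 108.6, 110. ])]
knob [602.8 113.2 125. ]
plug [599.8 109.7  88. ] [596.8  67.7  88. ] mouth [596.7  24.6  80. ]
rodhead [ 514.  -181.7   38. ] shaft [ 517.8 -205.5   38. ] [ 531.1 -295.7   38. ]
hold [array([ 552.6, -290.5,   61. ]), array([ 567.5, -384.2,   61. ]), array([ 527.9, -391.6,   61. ]), array([ 509.8, -296.7,   61. ])] [ 539.5 -340.8   61. ]
[np.float64(43.28506930499181), np.float64(94.91073170549872), np.float64(40.23784518876099), np.float64(96.55980532692807)]
foot [array([ 573.3, -272.6,    2. ]), array([ 595. , -399.9,    2. ]), array([ 507.6, -414.1,    2. ]), array([ 485.9, -287.9,    2. ])] [ 540.4 -343.6    2. ]
99.02703112417827
100.84193127002139
99.64646030939723
99.8013189749058
98.5214005591624
mat [array([521.4, 137.1,   2. ]), array([ 542., -144.,    2.]), array([ 383.1, -152.3,    2. ]), array([365.4, 124.1,   2. ])]
byst [ 749.9 -122.7   20. ] [ 718.8 -248.5   30. ] [424.7 275.1  50. ]
```

```bash
cat > conv.py <<'E'
import sys,numpy as np
from cell import manip
# args x y z yawdeg [refx refy refz refyawrad]
def conv(P,yawdeg,ref=None):
    s=manip.read_state();p=s["eef_pos"];yw=s["eef_rot"][2]
    if ref is not None:p,yw=np.array(ref[:3]),ref[3]
    d=np.array(P)-p;x=np.array([np.cos(yw),np.sin(yw)]);y=np.array([np.sin(yw),-np.cos(yw)])
    return d[:2]@x,d[:2]@y,-d[2],-(np.radians(yawdeg)-yw)
if __name__=="__main__":
    a=list(map(float,sys.argv[1:]));np.set_printoptions(precision=4,suppress=True)
    print(np.array(conv(a[:3],a[3],a[4:] or None)))
E
python3 conv.py 528 -273 160 99.2
```

```text
[ 420.0415 -129.2617   59.0309   -1.4226]
```

Request:
jog_arm(deltas="52 -16 7 -0.17 94;105 -32 14 -0.35 94;157 -48 22 -0.53 94;210 -65 30 -0.71 94;262 -81 37 -0.89 94;315 -97 44 -1.06 94;367 -113 52 -1.24 94;420 -129 59 -1.422 94;420 -129 59 -1.422 94;420 -129 59 -1.422 94", squeeze=50)

```text
clock: 1.4
eef_pos: [527.7, -273.6, 160.2]
eef_rot: [-3.141, -0.0, 1.73]
wrist_force: [-1.1, -0.9, 0.2]
finger_gap: 94.0
```

```bash
python3 - <<'E'
from cell import manip, optics
import cv2,numpy as np
s=manip.read_state();print(s["clock"],s["joints"],s["eef_pos"],s["eef_rot"])
p,d=optics.camera("wrist");cv2.imwrite("pics/w1.png",p[:,:,::-1])
cv2.imwrite("pics/w1z.png",cv2.resize(p[60:310,130:400,::-1],None,fx=2.2,fy=2.2,interpolation=cv2.INTER_CUBIC))
E
```

```text
1.4 [-5.39827268e-01  4.50072037e-01  1.45717143e+00 -1.83763905e-04
  1.23500413e+00 -6.98681266e-01] [ 527.70275557 -273.58126725  160.17889989] [-3.14097959e+00 -2.88451190e-04  1.72971085e+00]
```

View pics/w1.png

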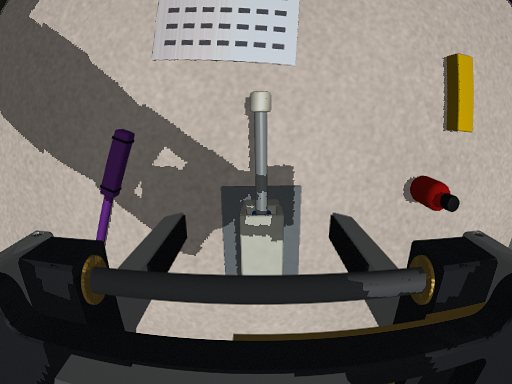

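```bash
python3 - <<'E'
import cv2
p=cv2.imread("pics/w1.png")
cv2.imwrite("pics/w1c.png",cv2.resize(p[80:240,200:320],None,fx=3.7,fy=3.7,interpolation=cv2.INTER_CUBIC))
E
```

```text
(no output)
```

View pics/w1c.png

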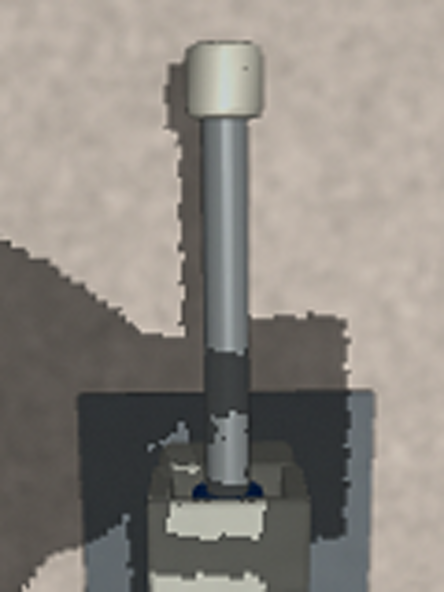

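```bash
python3 - <<'E'
from h import *
from scipy.spatial.transform import Rotation as Ro
np.set_printoptions(precision=1,suppress=True)
e=np.array([527.7,-273.6,160.2]);R=Ro.from_euler("xyz",[-3.14098,-.00029,1.72971]).as_matrix()
a=wray(e,R,261.1,91.4,42);b=wray(e,R,261.1,111.6,44);c=wray(e,R,261.6,207,44);m=wray(e,R,262,214.3,61)
print(a,b,c,m,np.degrees(np.arctan2(*(b-c)[[1,0]])),np.linalg.norm((a-b)[:2]))
for p in [(221,186),(301,186)]:print(wray(e,R,*p,4))
E
```

```text
[ 515.7 -181.1   42. ] [ 518.8 -200.3   44. ] [ 534.2 -292.3   44. ] [ 534.7 -294.2   61. ] 99.54082004613704 19.459130549567277
[ 487.9 -287.4    4. ]
[ 576.4 -273.2    4. ]
```

Request:
jog_arm(deltas="1 3 30 0 60;1 3 60 0 50;1 3 90 0 50;1 3 116 0 50;1 3 116 0 50;1 3 116 0 8;1 3 116 0 8;1 3 116 0 8;1 3 116 0 8;1 3 116 0 8", squeeze=50)

```text
clock: 2.7
eef_pos: [531.0, -272.0, 44.7]
eef_rot: [3.141, 0.0, 1.731]
wrist_force: [0.9, 0.1, 0.5]
finger_gap: 10.7
```

```bash
python3 - <<'E'
from cell import manip, optics
import cv2,numpy as np
s=manip.read_state();print(s["clock"],s["joints"],s["eef_pos"],s["eef_rot"],s["wrist_force"],s["finger_gap"])
p,d=optics.camera("wrist");cv2.imwrite("pics/w2.png",p[:,:,::-1])
E
```

```text
2.7 [-5.34769811e-01  5.93741602e-01  1.53467303e+00  3.01536426e-05
  1.01286908e+00 -6.94833770e-01] [ 530.99344637 -271.98320029   44.65801681] [3.14133895e+00 1.78150689e-04 1.73084430e+00] [0.88105643 0.10363527 0.46321423] 10.721948717761459
```

View pics/w2.png

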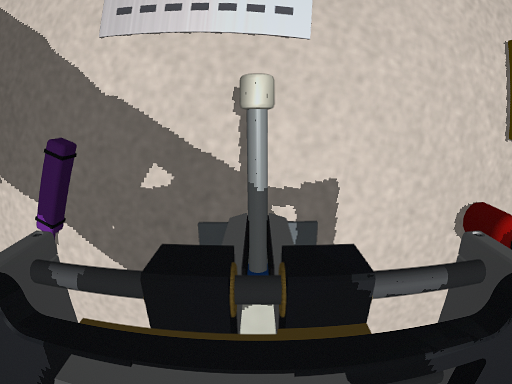

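Request:
jog_arm(deltas="0 0 -2 0 8;15 0 -3 0 8;30 0 -3 0 8;45 0 -3 0 8;60 0 -3 0 8;75 0 -3 0 8;90 0 -3 0 8;108 0 -3 0 8;120 0 -10 0 8;120 0 -20 0 8")

```text
clock: 4.0
eef_pos: [511.7, -152.7, 65.1]
eef_rot: [-3.141, -0.0, 1.732]
wrist_force: [-0.1, -0.5, -1.2]
finger_gap: 10.5
```

```bash
python3 - <<'E'
from cell import manip, optics
import cv2,numpy as np
s=manip.read_state();print(s["clock"],s["joints"],s["eef_pos"],s["eef_rot"],s["wrist_force"],s["moment"],s["finger_gap"])
p,d=optics.camera("side");cv2.imwrite("pics/s3.png",cv2.resize(p[120:280,200:370,::-1],None,fx=3.5,fy=3.5,interpolation=cv2.INTER_CUBIC))
p,d=optics.camera("wrist");cv2.imwrite("pics/w3.png",p[:,:,::-1])
E
python3 conv.py 452 -10 70 94.2
```

```text
4.0 [-3.58659014e-01  4.46210038e-01  1.71220287e+00  3.49311689e-05
  9.83304912e-01 -5.19693444e-01] [ 511.74275314 -152.74321116   65.10701209] [-3.14149845e+00 -8.73954499e-05  1.73181139e+00] [-0.05388799 -0.46944269 -1.15772083] [ 5.08227099e-02 -1.31300366e-01  4.12318832e-05] 10.48920261947117
[151.7244 -36.8731  -3.9116   0.0868]
```

View pics/s3.png

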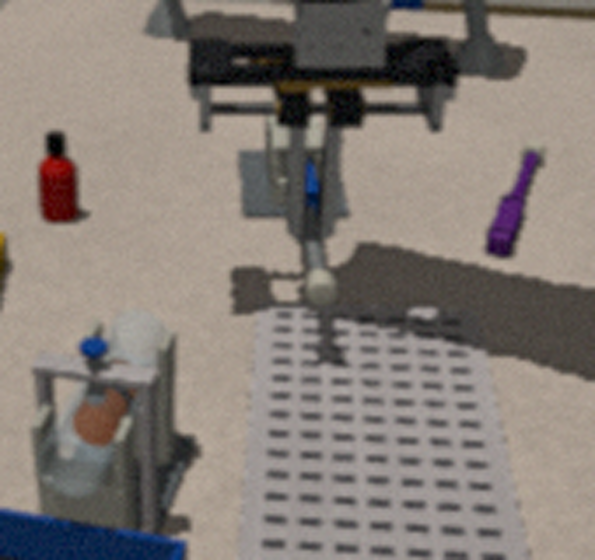

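View pics/w3.png

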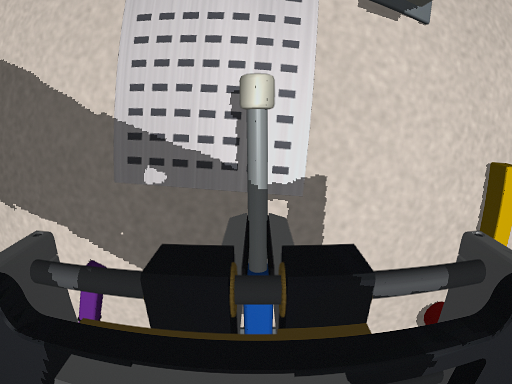

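Request:
jog_arm(deltas="40 -10 -4 0.03 8;80 -20 -4 0.06 8;120 -30 -4 0.087 8;157 -38 -4 0.087 8;157 -38 10 0.087 8;157 -38 25 0.087 8;157 -38 36 0.087 8;157 -38 42 0.087 8;157 -38 45 0.087 8;157 -38 46 0.087 8")

```text
clock: 5.35
eef_pos: [449.3, -4.8, 18.7]
eef_rot: [-3.141, 0.0, 1.644]
wrist_force: [-5.3, -1.3, 11.1]
finger_gap: 11.0
```

```bash
python3 - <<'E'
from cell import manip, optics
import cv2,numpy as np
s=manip.read_state();print(s["clock"],s["eef_pos"],s["eef_rot"],s["wrist_force"],s["moment"],s["finger_gap"])
p,d=optics.camera("side");cv2.imwrite("pics/s4.png",cv2.resize(p[120:280,200:370,::-1],None,fx=3.5,fy=3.5,interpolation=cv2.INTER_CUBIC))
E
```

```text
5.35 [449.28612595  -4.82777161  18.65907932] [-3.14139142e+00  2.14673326e-04  1.64365411e+00] [-5.34838948 -1.26735407 11.05755413] [-0.41751993  1.06918412 -0.02106821] 10.974063289921078
```

View pics/s4.png

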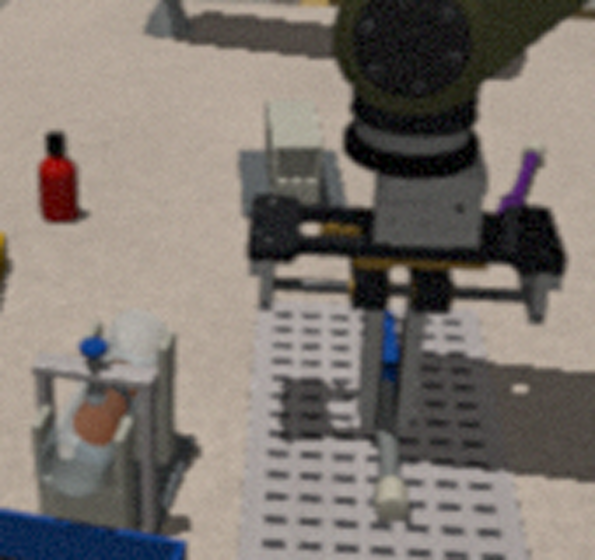

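Request:
jog_arm(deltas="0 0 0 0 40;0 0 0 0 50;0 0 0 0 50;0 0 -20 0 50;0 0 -50 0 50;-20 0 -70 0 50;-40 0 -90 0 50;-60 0 -90 0 50;-60 0 -90 0 50;-60 0 -90 0 50")

```text
clock: 6.65
eef_pos: [453.4, -63.9, 108.2]
eef_rot: [-3.141, -0.0, 1.644]
wrist_force: [0.9, 0.3, -0.4]
finger_gap: 49.9
```

```bash
python3 - <<'E'
from cell import manip, optics
import cv2,numpy as np
np.set_printoptions(precision=5,suppress=True)
s=manip.read_state();print(s["clock"],s["eef_pos"],s["eef_rot"],s["wrist_force"],s["finger_gap"])
p,d=optics.camera("wrist");cv2.imwrite("pics/w5.png",p[:,:,::-1])
p,d=optics.camera("side");cv2.imwrite("pics/s5.png",p[:,:,::-1])
cv2.imwrite("pics/s5c.png",cv2.resize(p[180:320,180:340,::-1],None,fx=4,fy=4,interpolation=cv2.INTER_CUBIC))
E
```

```text
6.65 [453.3966  -63.91823 108.21381] [-3.14105 -0.00028  1.64375] [ 0.88872  0.29497 -0.38974] 49.85466152722339
```

View pics/w5.png

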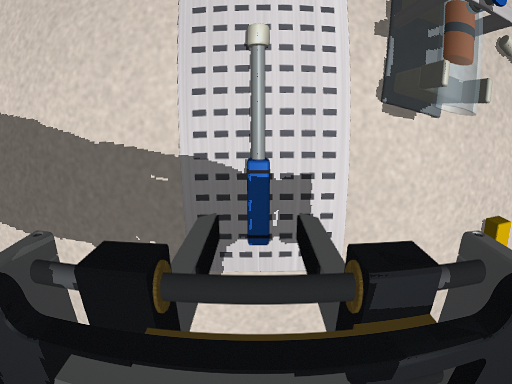

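View pics/s5c.png

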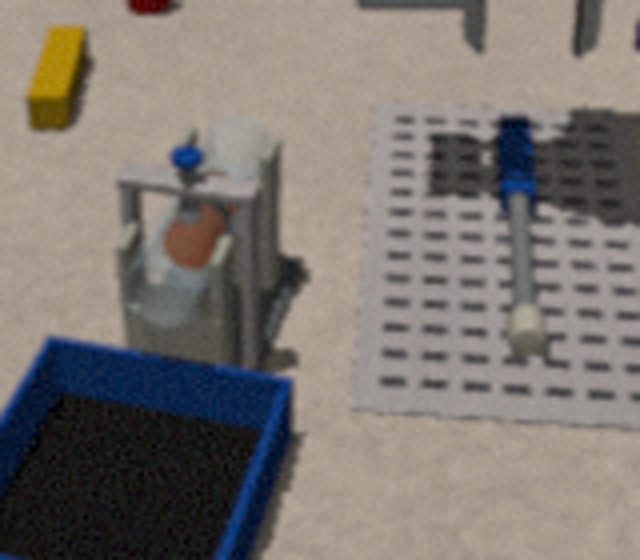

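```bash
python3 - <<'E'
from h import *
from scipy.spatial.transform import Rotation as Ro
np.set_printoptions(precision=1,suppress=True)
e=np.array([453.4,-63.9,108.2]);R=Ro.from_euler("xyz",[-3.14105,-.00028,1.64375]).as_matrix()
for p in [(258,25,14),(258,46,21),(258,160,22),(258.5,239,22),(257.5,35,22)]:
    w=wray(e,R,*p); print(w, R[:,:2].T@(w-e))
# pipe
cands={"mouth cheek tops outer":[(444,62,91),(489,80,91)],"mouth top":[(456,108,90)],"plugL":[(446,42,85)]}
for k,v in cands.items():
    print(k,[wray(e,R,*q) for q in v])
E
```

```text
[442.3  87.6  14. ] [151.9  -0. ]
[443.8  66.   21. ] [130.3  -0. ]
[451.  -32.3  22. ] [31.6 -0. ]
[ 456.9 -105.    22. ] [-41.3   0.5]
[442.7  75.7  22. ] [140.   -0.4]
mouth cheek tops outer [array([575.3,  60. ,  91. ]), array([621.9,  57.6,  91. ])]
mouth top [array([589.6,  29. ,  90. ])]
plugL [array([581.2,  78.2,  85. ])]
```

Request:
jog_arm(deltas="0 0 30 0 50;0 0 60 0 50;0 0 80 0 50;0 0 90.5 0 50;0 0 90.5 0 50;0 0 90.5 0 15;0 0 90.5 0 15;0 0 90.5 0 15;0 0 90.5 0 15;0 0 90.5 0 15", squeeze=55)

```text
clock: 8.0
eef_pos: [453.8, -64.4, 18.2]
eef_rot: [3.141, 0.0, 1.644]
wrist_force: [-1.5, -0.5, 6.2]
finger_gap: 19.5
```

Request:
jog_arm(deltas="0 0 0 0 15;0 0 -5 0 15;0 0 -15 0 15;0 0 -25 0 15;0 0 -35 0 15;0 0 -45 0 15;0 0 -55 0 15;0 0 -62 0 15;0 0 -62 0 15;0 0 -62 0 15")

```text
clock: 9.25
eef_pos: [453.4, -64.4, 79.7]
eef_rot: [-3.141, -0.0, 1.644]
wrist_force: [-0.0, -0.4, -1.0]
finger_gap: 19.9
```

```bash
python3 - <<'E'
from cell import manip, optics
import cv2,numpy as np
np.set_printoptions(precision=5,suppress=True)
s=manip.read_state();print(s["clock"],s["joints"],s["eef_pos"],s["eef_rot"],s["wrist_force"],s["finger_gap"])
p,d=optics.camera("wrist");cv2.imwrite("pics/w6.png",p[:,:,::-1])
p,d=optics.camera("side");cv2.imwrite("pics/s6.png",p[:,:,::-1])
cv2.imwrite("pics/s6c.png",cv2.resize(p[150:290,180:340,::-1],None,fx=4,fy=4,interpolation=cv2.INTER_CUBIC))
E
```

```text
9.25 [-0.22103  0.2767   1.91305  0.00004  0.95234 -0.29402] [453.42972 -64.36499  79.68575] [-3.14113 -0.00017  1.64376] [-0.00322 -0.37255 -1.04086] 19.91153023489026
```

View pics/w6.png

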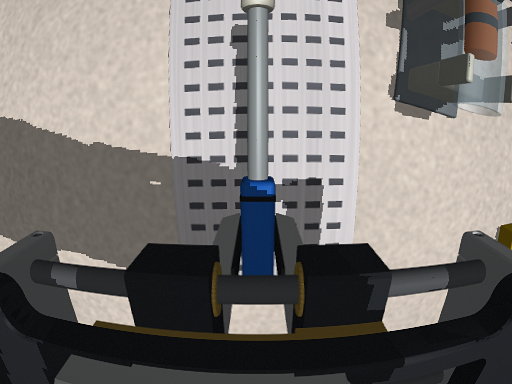

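View pics/s6c.png

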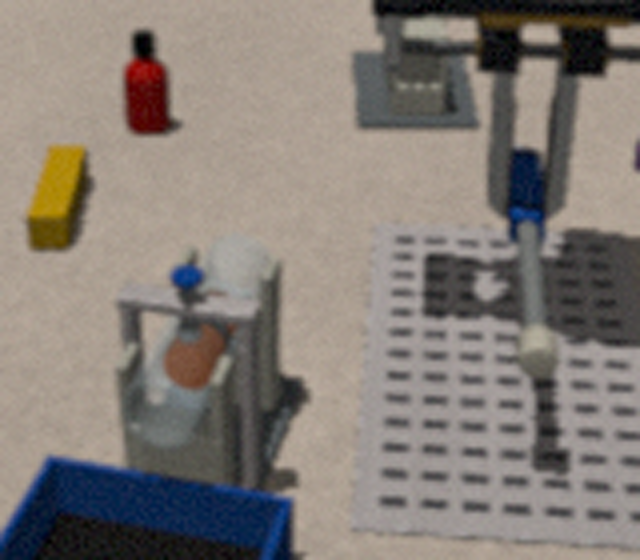

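```bash
python3 conv.py 576.7 -183.8 81.2 85.3
```

```text
[-128.1025  114.2433   -1.6002    0.155 ]
```

Request:
jog_arm(deltas="-25 16 -1 0 15;-50 36 -1 0.05 15;-75 60 -1.5 0.1 15;-100 84 -1.5 0.155 15;-120 104 -1.5 0.155 15;-128 114 -1.5 0.155 15;-128 114 -1.5 0.155 15;-128 114 -1.5 0.155 15;-128 114 -1.5 0.155 15;-128 114 -1.5 0.155 15")

```text
clock: 10.6
eef_pos: [576.5, -183.5, 81.6]
eef_rot: [3.141, 0.0, 1.489]
wrist_force: [-0.4, 0.5, -1.4]
finger_gap: 19.6
```

```bash
python3 - <<'E'
from cell import manip, optics
import cv2,numpy as np
np.set_printoptions(precision=5,suppress=True)
s=manip.read_state();print(s["clock"],s["joints"],s["eef_pos"],s["eef_rot"],s["wrist_force"],s["finger_gap"])
p,d=optics.camera("wrist");cv2.imwrite("pics/w7.png",p[:,:,::-1])
cv2.imwrite("pics/w7c.png",cv2.resize(p[0:190,180:340,::-1],None,fx=3.1,fy=3.1,interpolation=cv2.INTER_CUBIC))
p,d=optics.camera("side");cv2.imwrite("pics/s7.png",p[:,:,::-1])
cv2.imwrite("pics/s7c.png",cv2.resize(p[150:290,180:340,::-1],None,fx=4,fy=4,interpolation=cv2.INTER_CUBIC))
p,d=optics.camera("top");cv2.imwrite("pics/t7c.png",cv2.resize(p[140:225,115:255,::-1],None,fx=5.6,fy=5.6,interpolation=cv2.INTER_CUBIC))
E
```

```text
10.6 [-0.36877  0.56027  1.48886  0.00002  1.09236 -0.28694] [ 576.49514 -183.54212   81.61231] [3.14149 0.00001 1.48896] [-0.3635   0.52302 -1.40222] 19.561997212703577
```

View pics/w7c.png

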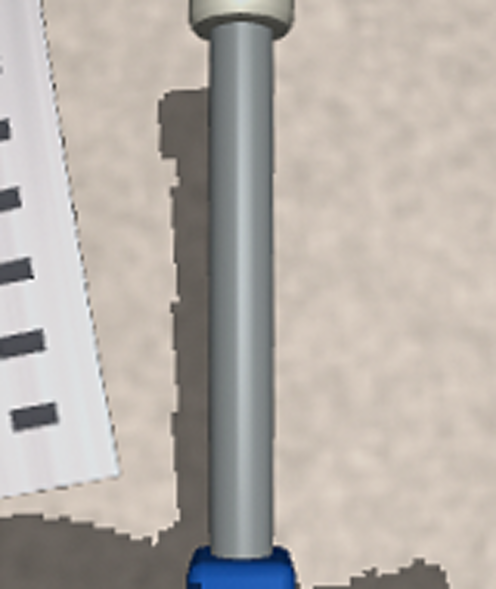

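View pics/s7c.png

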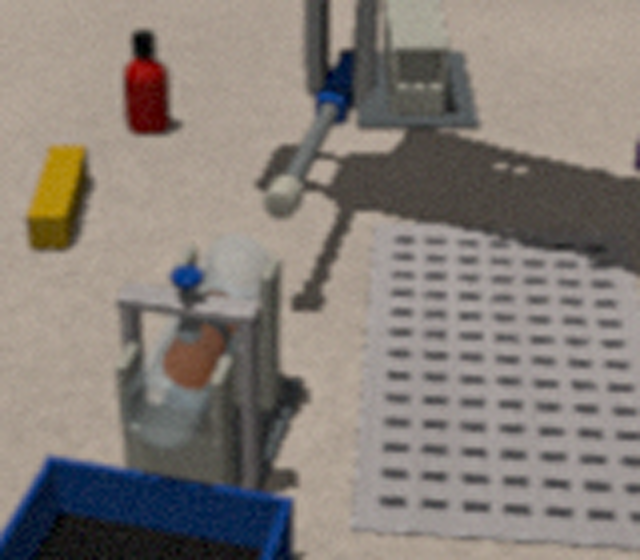

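View pics/t7c.png

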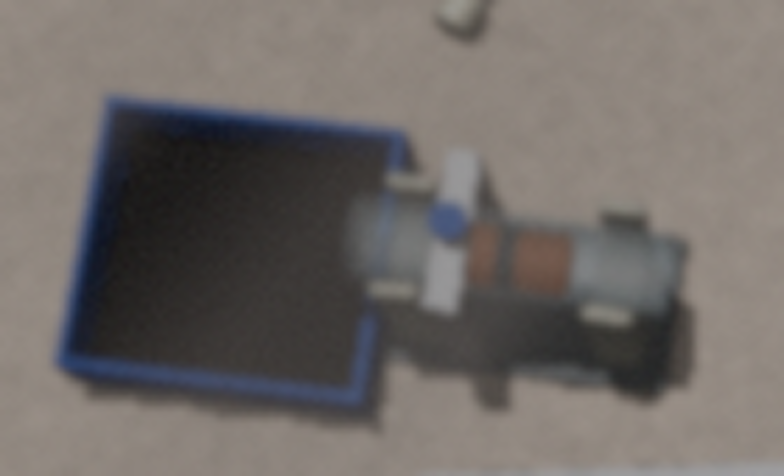

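Request:
jog_arm(deltas="12 0 0 0 15;24 0 0 0 15;36 0 0 0 15;45 0 0 0 15;45 0 0 0 15;45 0 0 0 15;45 0 0 0 15;45 0 0 0 15;45 0 0 0 15;45 0 0 0 15")

```text
clock: 12.0
eef_pos: [580.3, -139.0, 81.5]
eef_rot: [3.142, 0.0, 1.489]
wrist_force: [-0.0, -0.7, -1.7]
finger_gap: 19.8
```

```bash
python3 - <<'E'
from cell import manip, optics
import cv2,numpy as np
np.set_printoptions(precision=5,suppress=True)
s=manip.read_state();print(s["clock"],s["joints"],s["eef_pos"],s["eef_rot"],s["wrist_force"],s["finger_gap"])
p,d=optics.camera("wrist");cv2.imwrite("pics/w8.png",p[:,:,::-1])
p,d=optics.camera("side");cv2.imwrite("pics/s8.png",p[:,:,::-1])
cv2.imwrite("pics/s8c.png",cv2.resize(p[190:270,200:280,::-1],None,fx=7,fy=7,interpolation=cv2.INTER_CUBIC))
p,d=optics.camera("top");cv2.imwrite("pics/t8c.png",cv2.resize(p[150:225,165:275,::-1],None,fx=7,fy=7,interpolation=cv2.INTER_CUBIC))
E
```

```text
12.0 [-0.29642  0.54407  1.515   -0.00002  1.08246 -0.21432] [ 580.3249  -138.97748   81.46773] [3.14154 0.00003 1.4887 ] [-0.022   -0.68341 -1.67606] 19.82308654965881
```

View pics/t8c.png

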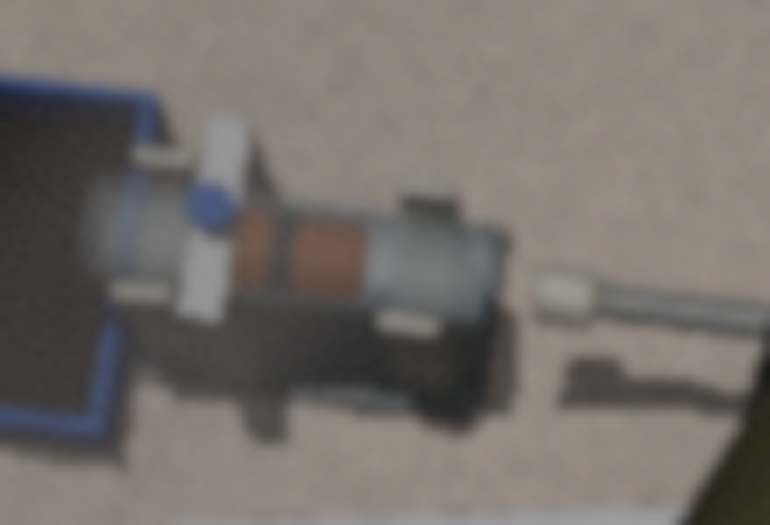

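View pics/s8c.png

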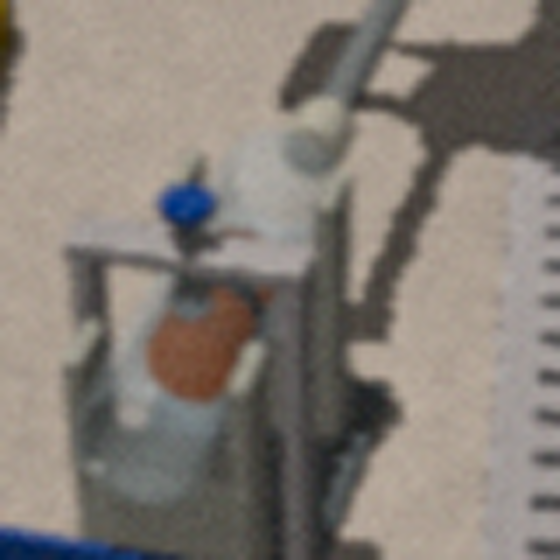

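View pics/w8.png

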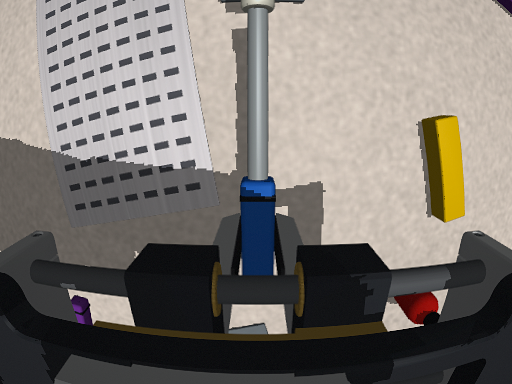

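```bash
python3 - <<'E'
from h import *
np.set_printoptions(precision=2,suppress=True)
def c(u,v,z):return ray("top",165+u/7,150+v/7,z)
print("head",c(538,294,75),c(600,299,75))
print("shaft",c(620,302,75),c(740,316,75))
print("pred tip px",topx(np.array([592.8,12.5,75])),165+538/7,150+294/7)
print("plug",c(237,248,80),c(363,260,75))
print("plug bottom/top edges", c(360,298,75),c(364,221,75))
print("mouth edges",c(505,232,75),c(490,318,75))
print("cheeks mid near",(c(402,200,91)+c(375,325,91))/2,(c(458,200,91)+c(440,325,91))/2)
print("knob",c(211,205,125))
print("side tip", topx(np.array([592.8,12.5,75]),"side"), 200+312/7,190+152/7)
E
python3 - <<'E'
import cv2
p=cv2.imread("pics/t8c.png");cv2.imwrite("pics/t8d.png",cv2.resize(p[170:350,200:640],None,fx=1.8,fy=1.8,interpolation=cv2.INTER_CUBIC).clip(0,140)*1.8)
E
```

```text
head [590.57  12.14  75.  ] [589.86  -8.02  75.  ]
shaft [589.17 -14.54  75.  ] [586.36 -53.57  75.  ]
pred tip px [241.75 191.04] 241.85714285714286 192.0
plug [600.03 110.09  80.  ] [599.22  69.59  75.  ]
plug bottom/top edges [586.49  69.69  75.  ] [612.33  70.17  75.  ]
mouth edges [610.82  24.04  75.  ] [581.85  27.21  75.  ]
cheeks mid near [594.87  59.72  91.  ] [595.79  40.39  91.  ]
knob [602.02 112.83 125.  ]
side tip [243.18 211.5 ] 244.57142857142856 211.71428571428572[ WARN:0@0.039] global loadsave.cpp:1063 imwrite_ Unsupported depth image for selected encoder is fallbacked to CV_8U.
```

View pics/t8d.png

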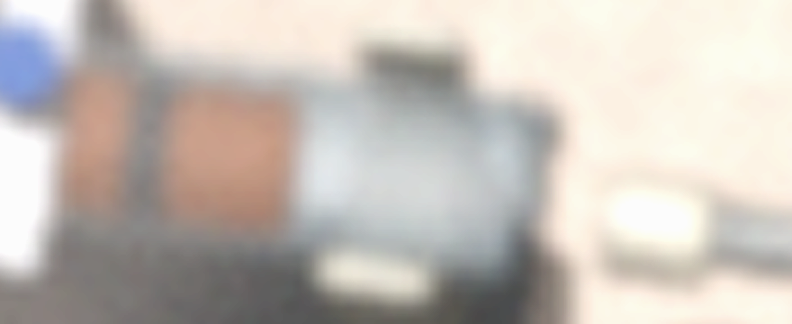

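Request:
jog_arm(deltas="0 3 0 0 15;3 3 0 0 15;6 3 0 0 15;9 3 0 0 15;12 3 0 0 15;15 3 0 0 15;18 3 0 0 15;21 3 0 0 15;24 3 0 0 15;24 3 0 0 15")

```text
clock: 13.4
eef_pos: [585.3, -115.0, 81.5]
eef_rot: [-3.142, 0.0, 1.489]
wrist_force: [0.5, 0.1, -1.9]
finger_gap: 19.5
```

```bash
python3 - <<'E'
from cell import manip, optics
import cv2,numpy as np
np.set_printoptions(precision=5,suppress=True)
s=manip.read_state();print(s["clock"],s["joints"],s["eef_pos"],s["eef_rot"],s["wrist_force"],s["finger_gap"])
p,d=optics.camera("wrist");cv2.imwrite("pics/w9.png",p[:,:,::-1])
cv2.imwrite("pics/w9c.png",cv2.resize(p[0:120,190:330,::-1],None,fx=5,fy=5,interpolation=cv2.INTER_CUBIC))
p,d=optics.camera("side")
cv2.imwrite("pics/s9c.png",cv2.resize(p[190:270,200:280,::-1],None,fx=7,fy=7,interpolation=cv2.INTER_CUBIC))
p,d=optics.camera("top");cv2.imwrite("pics/t9c.png",cv2.resize(p[150:225,165:275,::-1],None,fx=7,fy=7,interpolation=cv2.INTER_CUBIC))
E
```

```text
13.4 [-0.25543  0.54365  1.5157  -0.00001  1.08224 -0.1737 ] [ 585.30349 -115.01706   81.45372] [-3.14159  0.       1.48906] [ 0.52277  0.09174 -1.86459] 19.54053129119859
```

View pics/w9c.png

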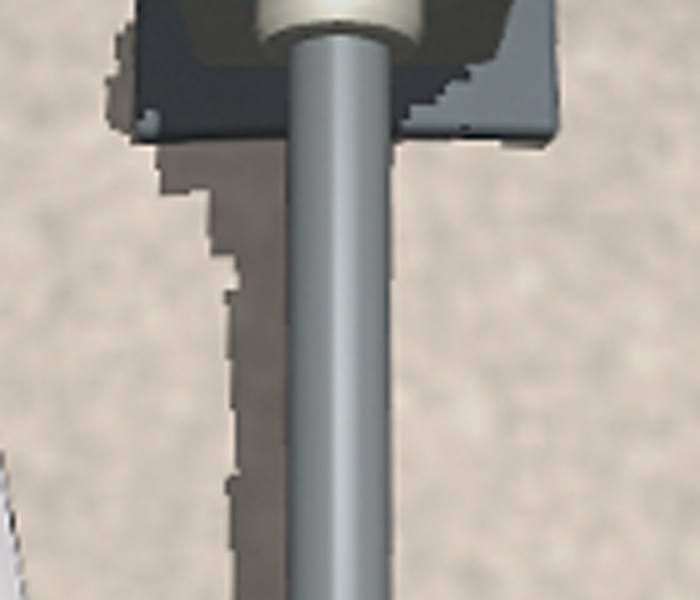

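View pics/t9c.png

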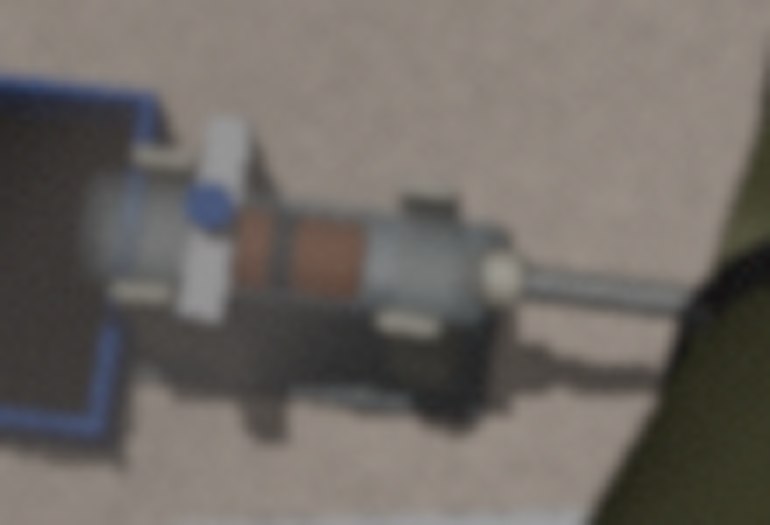

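View pics/s9c.png

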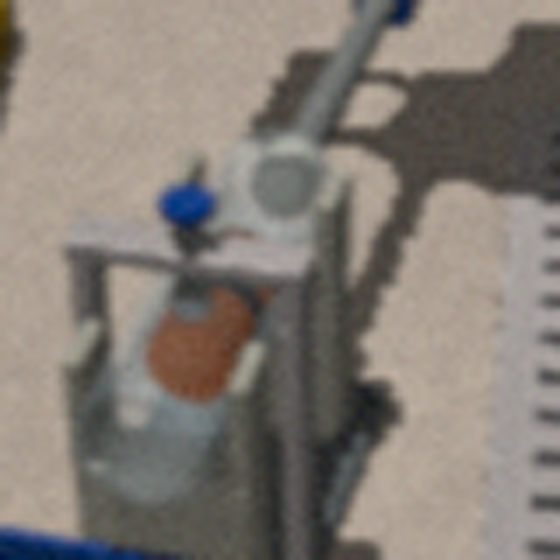

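Request:
jog_arm(deltas="5 1 0 0 15;10 1 0 0 15;15 1 0 0 15;20 1 0 0 15;25 1 0 0 15;30 1 0 0 15;35 1 0 0 15;40 1 0 0 15;45 1 0 0 15;50 1 0 0 15")

```text
clock: 14.8
eef_pos: [590.4, -66.0, 81.6]
eef_rot: [3.141, 0.001, 1.488]
wrist_force: [0.6, -6.3, -1.8]
finger_gap: 19.4
```

```bash
python3 - <<'E'
from cell import manip, optics
import cv2,numpy as np
np.set_printoptions(precision=5,suppress=True)
s=manip.read_state();print(s["clock"],s["eef_pos"],s["eef_rot"],s["wrist_force"],s["moment"],s["finger_gap"])
p,d=optics.camera("wrist");cv2.imwrite("pics/w10.png",p[:,:,::-1])
p,d=optics.camera("side")
cv2.imwrite("pics/s10c.png",cv2.resize(p[180:320,150:290,::-1],None,fx=4.2,fy=4.2,interpolation=cv2.INTER_CUBIC))
E
```

```text
14.8 [590.40375 -66.01421  81.55771] [3.14131 0.00121 1.48849] [ 0.58854 -6.34722 -1.83488] [-1.24882  0.00152  0.01982] 19.387571701681928
```

View pics/s10c.png

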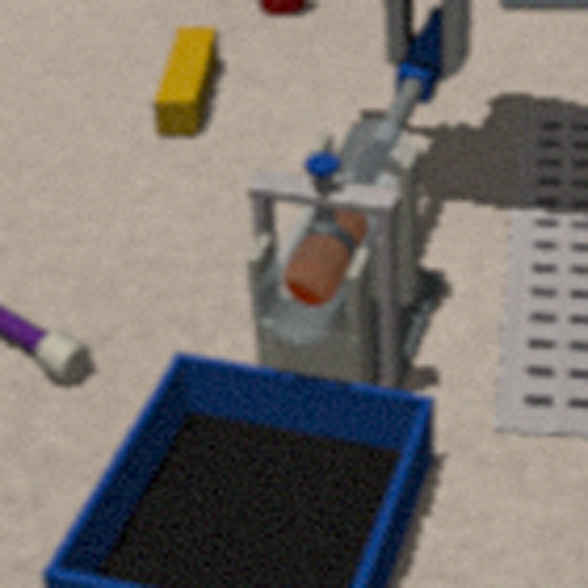

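View pics/w10.png

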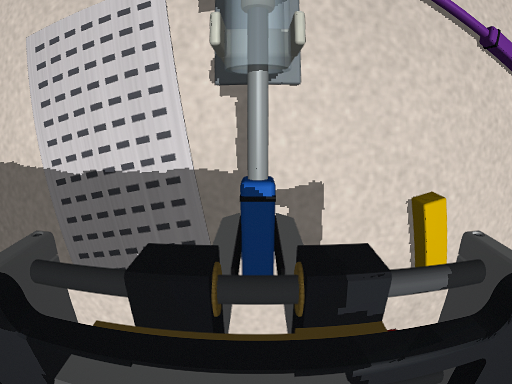

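Request:
jog_arm(deltas="7 0 0 0 15;14 0 0 0 15;21 0 0 0 15;28 0 0 0 15;35 0 0 0 15;42 0 0 0 15;49 0 0 0 15;56 0 0 0 15;62 0 0 0 15;62 0 0 0 15")

```text
clock: 16.15
eef_pos: [595.5, -3.1, 81.4]
eef_rot: [-3.142, -0.0, 1.489]
wrist_force: [-0.3, 0.5, -2.1]
finger_gap: 19.3
```

```bash
python3 - <<'E'
from cell import manip, optics
import cv2,numpy as np
np.set_printoptions(precision=5,suppress=True)
s=manip.read_state();print(s["clock"],s["eef_pos"],s["eef_rot"],s["wrist_force"],s["moment"],s["finger_gap"])
p,d=optics.camera("wrist");cv2.imwrite("pics/w11.png",p[:,:,::-1])
p,d=optics.camera("side")
cv2.imwrite("pics/s11c.png",cv2.resize(p[180:320,150:290,::-1],None,fx=4.2,fy=4.2,interpolation=cv2.INTER_CUBIC))
E
```

```text
16.15 [595.4756   -3.1284   81.41943] [-3.14154 -0.00016  1.4894 ] [-0.31769  0.52442 -2.13215] [-0.12    -0.08638 -0.0617 ] 19.33422863972994
```

View pics/s11c.png

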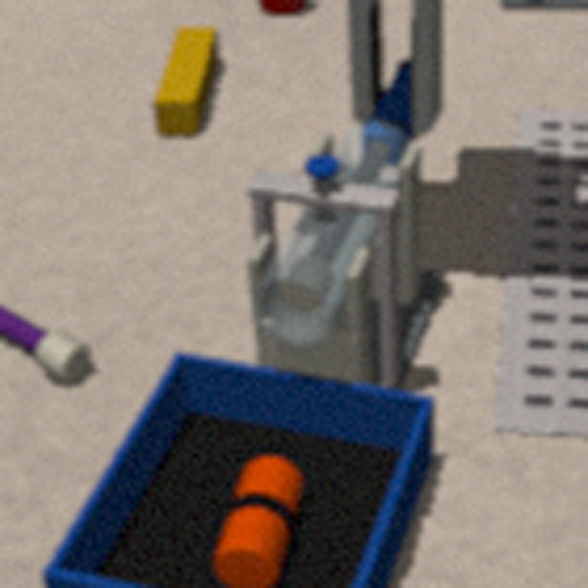

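View pics/w11.png

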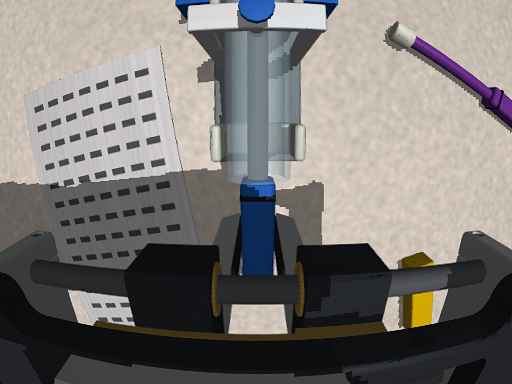

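Plug lies in the tray. I'll withdraw the rod straight back.

Request:
jog_arm(deltas="-12 0 0 0 15;-26 0 0 0 15;-42 0 0 0 15;-60 0 0 0 15;-78 0 0 0 15;-98 0 0 0 15;-120 0 0 0 15;-142 0 0 0 15;-162 0 0 0 15;-175 0 0 0 15")

```text
clock: 17.5
eef_pos: [581.0, -179.5, 81.4]
eef_rot: [3.142, 0.0, 1.488]
wrist_force: [-0.1, -0.3, -1.4]
finger_gap: 19.7
```

```bash
python3 - <<'E'
from cell import manip, optics
import cv2,numpy as np
np.set_printoptions(precision=5,suppress=True)
s=manip.read_state();print(s["clock"],s["eef_pos"],s["eef_rot"],s["wrist_force"],s["finger_gap"])
p,d=optics.camera("wrist");cv2.imwrite("pics/w12.png",p[:,:,::-1])
p,d=optics.camera("side")
cv2.imwrite("pics/s12c.png",cv2.resize(p[150:320,150:350,::-1],None,fx=3.3,fy=3.3,interpolation=cv2.INTER_CUBIC))
E
python3 conv.py 455 -72 60 94.2
```

```text
17.5 [ 580.95953 -179.52351   81.41739] [3.14158 0.      1.48809] [-0.13582 -0.30014 -1.38589] 19.704873612652154
[  96.4945 -134.4266   21.3673   -0.1565]
```

View pics/s12c.png

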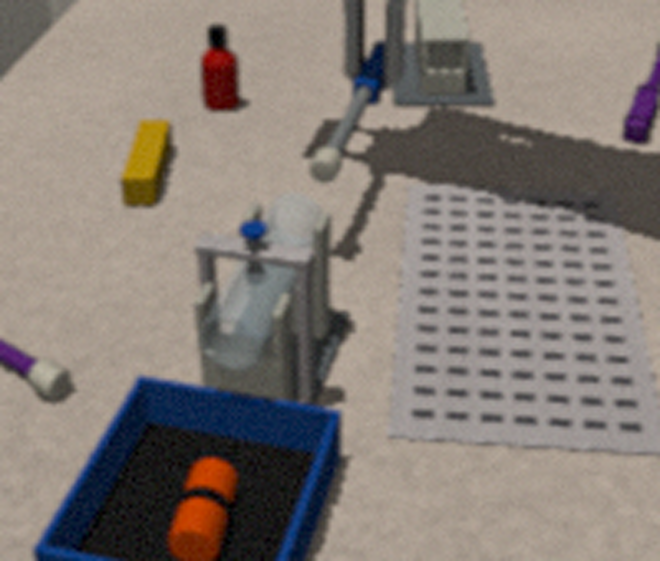

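View pics/w12.png

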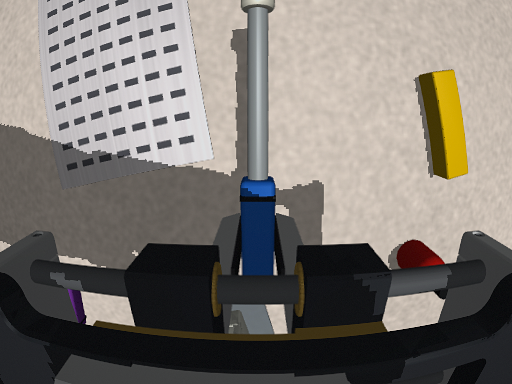

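Request:
jog_arm(deltas="5 -20 0 0 15;10 -45 0 -0.05 15;25 -75 0 -0.1 15;50 -105 0 -0.157 15;75 -125 0 -0.157 15;98 -135 0 -0.157 15;98 -135 10 -0.157 15;98 -135 25 -0.157 15;98 -135 38 -0.157 15;98 -135 45 -0.157 15")

```text
clock: 18.85
eef_pos: [454.3, -69.7, 35.1]
eef_rot: [-3.14, -0.001, 1.645]
wrist_force: [0.1, 0.1, -0.3]
finger_gap: 19.4
```

Request:
jog_arm(deltas="0 0 6 0 15;0 0 11 0 15;0 0 15 0 15;0 0 17 0 15;0 0 17.5 0 15;0 0 17.5 0 30;0 0 17.5 0 45;0 0 17.5 0 50;0 0 17.5 0 50;0 0 0 0 50")

```text
clock: 20.1
eef_pos: [454.0, -69.2, 35.9]
eef_rot: [-3.14, -0.001, 1.646]
wrist_force: [0.8, 0.1, -0.1]
finger_gap: 50.2
```

Request:
jog_arm(deltas="0 0 -20 0 50;0 0 -50 0 50;0 0 -90 0 50;0 0 -130 0 50;-40 0 -140 0 50;-80 0 -140 0 50;-120 0 -140 0 50;-150 0 -140 0 50;-150 0 -140 0 50;-150 0 -140 0 50")

```text
clock: 21.35
eef_pos: [465.7, -218.4, 176.3]
eef_rot: [-3.141, -0.0, 1.646]
wrist_force: [-0.5, 0.8, -0.1]
finger_gap: 49.9
```

```bash
python3 - <<'E'
from cell import manip, optics
import cv2,numpy as np
np.set_printoptions(precision=5,suppress=True)
s=manip.read_state();print(s["clock"],s["eef_pos"],s["eef_rot"],s["wrist_force"],s["finger_gap"])
p,d=optics.camera("side");cv2.imwrite("pics/s13.png",p[:,:,::-1])
p,d=optics.camera("wrist");cv2.imwrite("pics/w13.png",p[:,:,::-1])
p,d=optics.camera("top");cv2.imwrite("pics/t13.png",p[:,:,::-1])
E
```

```text
21.35 [ 465.71675 -218.36313  176.31464] [-3.1413  -0.00036  1.64583] [-0.5491   0.78866 -0.14315] 49.89627939564805
```

View pics/s13.png

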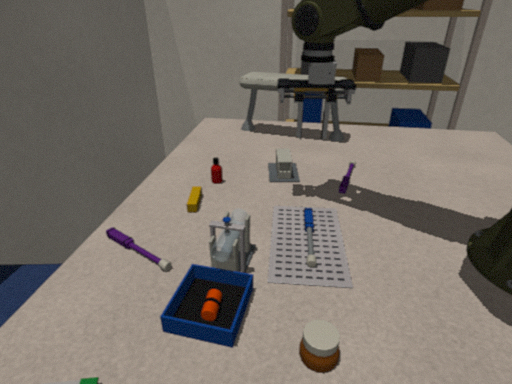

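View pics/t13.png

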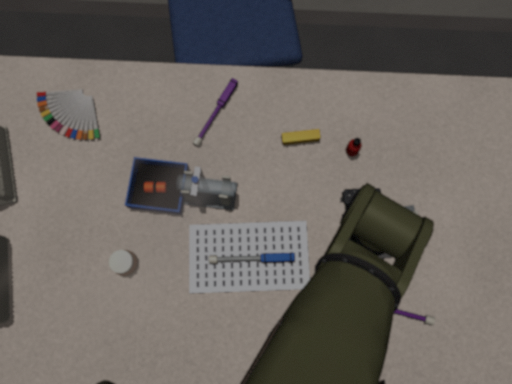

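View pics/w13.png

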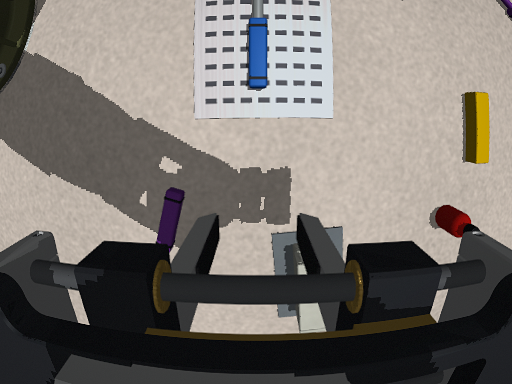

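```bash
python3 -c "
from cell import workorder
print(workorder.sign_off())"
```

```text
the job is handed in; nothing more can be done
None
```

The job is done and handed in at about 21 s of the 58 s allowed. The plug is in the blue tray and the rod is lying, let go, on the perforated mat.

- **What I did:** I drew the rod from the holder by its shaft, laid it on the mat, and took it again by the blue handle. I then pushed the plug through from the mouth end, with about 6 N measured at the wrist. Only the rod touched the plug. Afterwards I pulled the rod straight back out and laid it on the mat again.
- **Last checks:** The final top and side pictures show the plug inside the tray and the rod wholly within the mat's edges. The gripper is open and well clear, and the wrist force is about zero. The buffer block, bottle and jar are at the same picture positions as at the start, and the purple look-alikes were left alone.
- **What disagreed:** Before entering the pipe, the top picture showed the rod 2 to 4 mm off the bore axis. I moved it 3 mm sideways, then 1 mm more, and it went in without touching. No other check failed.

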